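# Slide a wide sample jar along the fence into a push-to-open case

### The arm

A 6-joint arm with a two-finger parallel gripper is mounted at the origin on the work surface. World frame = base frame: x ahead of the robot, y to its left, z up, the work surface at z = 0. Lengths are in m, angles in degrees, forces in N, time in s.
With the tool pointing down it reaches from about 0.35 to 0.875 m from the base axis. Payload 15.5 kg.
Tool frame: the origin (TCP) lies on the centre line of the jaws, within the pads' length; the fingertips stand 14 mm ahead of it and the grasp point (between the pads) lies 5 mm behind it; z points along the fingers, y is the line along which they close (so a half turn about z gives the same grasp; the last joint's range is limited). The gripper opens to 85 mm and grips with 20 to 120 N. Pads are 22 mm wide; open, the fingers measure 114 mm over their backs; the gripper's body (76 mm by 85 mm) begins 54 mm behind the grasp point. The pads swing forward as they close: fully open they stand 13 mm farther back than shut.
Start: joints at [65.174, 28.281, 77.091, -0, 74.628, -5.472], TCP at [0.207, 0.59, 0.245] pointing down, gripper open.
Joint ranges: [-166.48, 166.48], [-47.26, 123.95], [12.59, 153.08], [-70.14, 250.14], [6.76, 159.57], [-176.63, 176.63]. Speed limits (degrees/s): [108.29, 108.29, 147.25, 172.46, 172.46, 172.46].

### API

Orientations are given as [roll, pitch, yaw] about the fixed x, y, z axes, in that order (R = Rz(yaw) Ry(pitch) Rx(roll)).
In Python, from workcell import * gives the robot as it stands. The module is installed in compiled form; this text tells all that it offers.
- The arm moves only by the tool move_arm, never from a script. Its argument "increments" is a list of rows, each a list of 4 numbers: the shift along the tool's x, y, z in mm, then the turn about the tool's z in rad. A call has 1 to 8 rows; each row is the pose to reach, as a shift and turn from the pose commanded when the call began, along the tool's axes at that moment; what a row does not reach only later rows make up. A row lasts 1/10 s, in which the tool goes at most 50 mm and 8.59 degrees, less where a joint would pass 70% of its speed; a pose out of reach is approached as far as the arm can. A call with a gripper value outside its range is refused whole. "gripper" is the opening, from 0 (shut) to 1 (fully open), set as the call begins (left out, the last holds). The fingers move at their own pace and stop on an object; "squeeze" is the grip in N (left out, the last holds). Time passes only in rows, so rows that repeat a pose let the fingers close. It gives the time, the measured TCP pose, the force, the opening and the grip force at its end, in the units of the state.
- observe(): the state, without advancing time (a new reading comes with each control period).
- snapshot(name): name is "scene" or "top" or "wrist"; returns a dict with "image" (400x640x3 uint8, red, green, blue), "vertical_fov" (degrees; the focal length in pixels is half the picture's height over the tangent of half this angle, whatever the lens; pixels are square), "cx", "cy" (the principal point, pixels), "rvec" (rotation vector, rad) and "tvec" (3), from world to camera coordinates, as OpenCV has them. Camera axes: x right, y down, z forward; pixel columns grow to the right and rows downward; lengths in m; the calibration is good to about 2 mm. A picture is of the moment at which its call begins. There is no depth.
- finish_job(): hands the job in; it is judged then, once.
The state is a dict: "time": time; "joints": joint angles; "qvel": joint speeds; "joint_efforts": joint torques, N m; "eef_pos": TCP position; "ee_rot": TCP orientation; "ft_force": force on the tool from outside, world axes, zero at the start; "torque": the same for the moment, N m; "grip_width": finger opening in m; "grip_force": force on a finger pad.
Only numpy, scipy, OpenCV 4.12 (cv2) and the standard library are available. Lean on these libraries where they do the work, as an engineer would, in place of code of your own. Each camera call takes 0.05 s, during which the arm holds its last target. There are 200 camera calls.

### The job

Put away the wide sample jar that stands against the near side of the wooden fence: press the square push plate on top of the wooden case all the way down so that the hatch slides open, then push the standing jar along the fence, through the opening, until no part of it sticks out of the case front. Keep the jar on the table, upright and against the fence all the way, move it steadily rather than flinging it, leave the hatch open and do not disturb the other things.

Things in the scene. Friction and masses are not known exactly. Their poses are not given: they have to be found in the camera images.
- rack: Fixed wooden case with a straight fence. Origin on the table, at the foot of the fence's guiding face, in the plane of the case front. z up; +y along the fence into the case (roughly the robot's left); +x through the fence, away from the robot. In this frame (mm) the case spans x -216 to 12, y 0 (front) to 117, and is 170 tall; its part from x -216 to -110 is closed.
- fence_mid (a point): Point on the foot of the fence's guiding face, 210 mm before the case front (rack frame 0, -210, 0 mm). The fence is a straight wooden batten 35 mm tall and 18 mm thick that runs from 420 mm before the case up to it; the guiding face is the rack frame's plane x = 0, on the robot's side.
- opening (a point): Middle of the opening's threshold on the table, in the case front (rack frame -55, 0, 0 mm). Opening 110 mm wide, 95 mm high; the front above it is closed up to 170 mm, so a tool pointing straight down bumps it: lean it back from the case about 40 degrees to push the jar fully in. The bay is 105 mm deep, its floor is the table, its roof is clear.
- plate (a joint): Travel of the push plate (m): 0 = up, shut; 0.018 = fully down. Resistance about 3 to 4 N over the whole travel; it stays where it is left. It drives the hatch.
- plate_top (a point): Centre of the top face of the push plate, a plain metal square of 36 mm on a short stem on top of the case; 24 mm above the case top when up, 6 mm when fully down. In the rack frame it is at x = -138 mm, y = 58 mm.
- hatch (a joint): Travel of the hatch (m): 0 = shut over the opening, 0.105 = fully open. Geared to the plate: 5.83 times the plate's travel. It slides along the front to the rack's -x.
- hatch_face (a point): Centre of the outer face of the hatch, a plywood panel 104 mm wide, 97 mm tall and 5 mm thick that slides on the outside of the case front (its outer face is 9 mm in front of it).
- jar: Wide glass sample jar with white lid, the only jar on the robot's side of the fence next to it: straight-sided, 92 mm across (too wide to grasp), 80 mm tall, 0.3 to 0.65 kg. Origin: centre of its underside; z up. It stands upright on the table, 2 to 5 mm from the fence's guiding face.
- vial_a: Bystander: small glass vial with white lid, 34 mm wide, 50 mm tall, standing near the lane on the robot's side. Origin at its underside, in the middle of it.
- vial_b: Bystander: small glass vial with white lid, 38 mm wide, 55 mm tall, standing beyond the fence. Origin at its underside, in the middle of it.
- pot: Bystander: low glass pot with metal lid, 58 mm wide, 45 mm tall, standing beyond the case and fence. Origin at its underside, in the middle of it.
- dishes: Bystander: stack of three flat round dishes, 90 mm wide, 38 mm tall, beyond the fence. Origin at its underside, in the middle of it.
- brush: Bystander: a flat brush lying on the right side of the table. Origin at its underside.
- bottle: Bystander: water bottle, 64 mm wide, 200 mm tall, on the left side of the table. Origin at its underside, in the middle of it.
- bowl: Bystander: white bowl, 110 mm wide, 40 mm tall, on the right side of the table. Origin at its underside, in the middle of it.

How it is judged:
By the outcome, as a careful person would: the job done as asked, in the order asked, and still so for the second after the job is handed in, with the robot touching nothing.
It also fails if it takes over 50 s, if anything falls off the work surface, if the arm or the gripper's body presses on something with over 40 N, if the wrist force passes 120 N, or if a joint passes its speed limit or range.

## Working session

There is one attempt and no reset: what is moved stays moved. The work goes in short steps, Python scripts to look and compute and a tool call to move; the robot and the scene stay as the last step left them, time stands still between calls to the robot, and variables do not carry over. Pictures are saved under pics/ and viewed, at most 13 in all, crops included, and the job is handed in when it is done.

Besides the shell and the picture viewer there is one more tool, called after "Call:" by a JSON object that holds its "method" and its "body", one argument or row to a line. move_arm: Moves the arm, as the interface text tells. Its arguments: {"type":"object","properties":{"increments":{"type":"array"},"gripper":{"type":"number"},"squeeze":{"type":"number"}},"required":["increments"]}

```bash
mkdir -p pics; cat > h.py <<'E'
import numpy as np, cv2
from workcell import *
def cam(s):
    f=200/np.tan(np.radians(s["vertical_fov"]/2)); K=np.array([[f,0,s["cx"]],[0,f,s["cy"]],[0,0,1]])
    R=cv2.Rodrigues(np.array(s["rvec"],float))[0]; t=np.array(s["tvec"],float).ravel(); return K,R,t
def onz(s,uv,z):
    K,R,t=cam(s); d=R.T@np.linalg.solve(K,[uv[0],uv[1],1]); c=-R.T@t
    return c+d*(z-c[2])/d[2]
def proj(s,p):
    K,R,t=cam(s); q=K@(R@np.array(p,float)+t); return q[:2]/q[2]
E
python3 - <<'E'
from h import *
import pickle
S={n:snapshot(n) for n in("scene","top")}
pickle.dump(S,open("s0.pkl","wb"))
for n,s in S.items():
    cv2.imwrite(f"pics/{n}0.png",s["image"][:,:,::-1]); K,R,t=cam(s); print(n,K[0,0],s["cx"],s["cy"],-R.T@t)
print(observe())
E
```

```text
scene 370.14072122918446 312.1555314017984 197.48616225858427 [1.15831534 0.59933528 1.01426275]
top 433.692915010616 322.5067069498198 203.70239319381145 [0.23100298 0.0017017  1.50444291]
{'time': 0.1, 'joints': array([ 6.51747917e+01,  2.83102142e+01,  7.71224089e+01,  1.35751300e-03,
        7.46254813e+01, -5.47269394e+00]), 'qvel': array([-0.09923965, -0.00487291, -0.05249412,  0.07218015,  0.01086803,
        0.01058224]), 'joint_efforts': array([ 1.04847459e-03, -8.83578157e+01, -3.84557605e+01, -1.92236835e-04,
        5.27461511e-03, -7.07487334e-05]), 'eef_pos': array([0.20699381, 0.58943098, 0.24477883]), 'ee_rot': array([-1.79942285e+02, -6.84409794e-03,  1.60647122e+02]), 'ft_force': array([-0.09563258,  0.33094971, -0.6428032 ]), 'torque': array([ 0.01511603, -0.00519496, -0.02488031]), 'grip_force': 0.0, 'grip_width': 0.08548380328523794}
```

View pics/scene0.png

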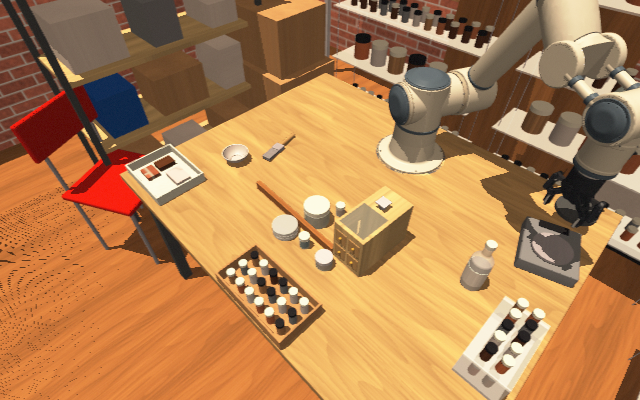

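View pics/top0.png

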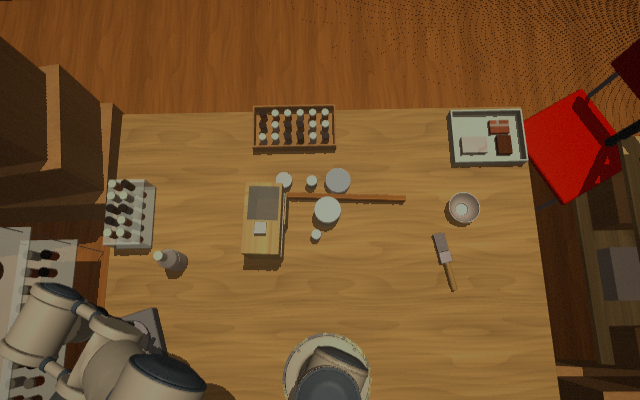

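The scene view shows the case at (375,230), the jar at (317,208) and the fence running from (260,185) to (335,248). The top view shows the jar lid at (327,210), the plate at (260,228), the fence from (288,198) to (405,199), and vial_a at (316,235).

```bash
python3 - <<'E'
from h import *
import pickle
S=pickle.load(open("s0.pkl","rb"));s=S["top"];im=s["image"]
c=im[170:270,230:430][:,:,::-1]
cv2.imwrite("pics/crop0.png",cv2.resize(c,None,fx=4,fy=4,interpolation=cv2.INTER_CUBIC))
hsv=cv2.cvtColor(im,cv2.COLOR_RGB2HSV)
w=((hsv[:,:,1]<70)&(hsv[:,:,2]>110)).astype(np.uint8)
n,l,st,ce=cv2.connectedComponentsWithStats(w)
for i in range(1,n):
    x,y,ww,hh,a=st[i]
    if a>20 and 230<x<420 and 160<y<270: print(st[i],ce[i].round(1))
for (u,v) in [(340,198),(340,199),(340,196),(380,199),(300,198),(265,200),(265,240),(330,180),(260,228),(327,210)]: print(u,v,im[v,u],hsv[v,u])
E
```

```text
[325 168  26  24 476] [337.6 179.6]
[276 172  16  16 177] [283.7 178.7]
[307 175  10  11  87] [311.4 180. ]
[280 193   5  63  69] [282.1 223.9]
[314 196  27  27 549] [327.1 209.1]
[254 222  12  11 128] [259.7 227.1]
[312 229   9  10  74] [315.9 233.7]
340 198 [91 59 30] [ 14 171  91]
340 199 [64 45 26] [ 15 151  64]
340 196 [131  82  37] [ 14 183 131]
380 199 [101  60  29] [ 13 182 101]
300 198 [63 44 28] [ 14 142  63]
265 200 [105  94  72] [ 20  80 105]
265 240 [159 141  83] [ 23 122 159]
330 180 [138 139 128] [ 33  20 139]
260 228 [156 153 138] [ 25  29 156]
327 210 [156 161 145] [ 39  25 161]
```

View pics/crop0.png

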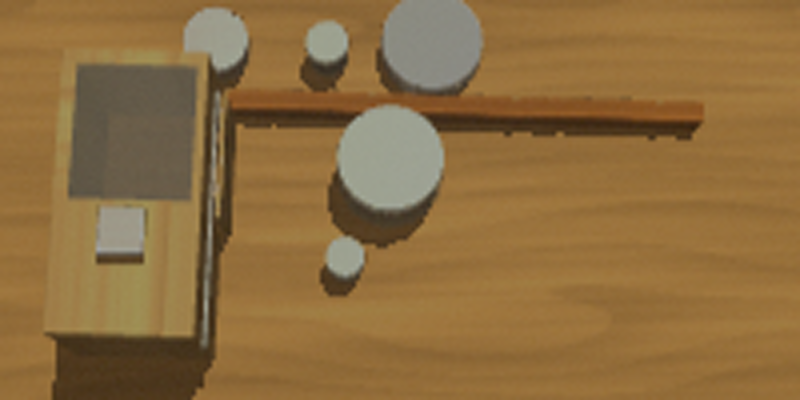

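The crop (4x, offset 230,170) shows the case top corners at (66,50), (208,52), (195,335), (45,335), the plate at (121,230), the jar lid at (390,160), the fence's top band from (230,98) to (703,112), and vial_a at (345,257).

```bash
python3 - <<'E'
from h import *
import pickle
S=pickle.load(open("s0.pkl","rb"));s=S["top"];im=s["image"]
hsv=cv2.cvtColor(im,cv2.COLOR_RGB2HSV)
p=lambda c:np.array([230+(c[0]+.5)/4-.5,170+(c[1]+.5)/4-.5])
C=np.array([onz(s,p(c),.17)[:2] for c in[(66,50),(208,52),(195,335),(45,335)]])
print("case",C.round(4),"sides",[np.linalg.norm(C[i]-C[i-1]).round(4) for i in range(4)],"mean",C.mean(0))
for z,nm,c in[(.194,"plate",(259.7,227.1)),(.08,"jar",(327.1,209.1)),(.05,"vialA",(315.9,233.7)),(.055,"vialb",(311.4,180)),(.038,"dish",(337.6,179.6))]: print(nm,onz(s,c,z)[:2].round(4))
# fence: redness profile per column
hi=[];lo=[]
for u in list(range(291,310))+list(range(345,402)):
    r=im[188:208,u].astype(float); top=[v for v in range(20) if hsv[188+v,u,0]<=13 and hsv[188+v,u,1]>190]
    if top: hi.append((u,188+top[0]-.5)); lo.append((u,188+top[-1]+.5))
for nm,q,z in(("hi",hi,.035),("lo",lo,.035)):
    q=np.array(q); W=np.array([onz(s,a,z)[:2] for a in q]); 
    vx,vy,x0,y0=cv2.fitLine(W.astype(np.float32),cv2.DIST_HUBER,0,.001,.001).ravel(); print(nm,len(q),np.degrees(np.arctan2(vx,vy)),x0,y0, W[0],W[-1])
for u in(295,300,360,390): print(u,[(v,*im[v,u]) for v in range(190,204)])
E
```

```text
case [[0.6225 0.2457]
 [0.6184 0.132 ]
 [0.3921 0.1415]
 [0.3944 0.2571]] sides [np.float64(0.2284), np.float64(0.1138), np.float64(0.2266), np.float64(0.1156)] mean [0.5068445  0.19407222]
plate [0.471  0.1966]
jar [ 0.5487 -0.0125]
vialA [0.4707 0.0271]
vialb [0.6591 0.0396]
dish [ 0.6637 -0.0522]Traceback (most recent call last):
  File "<stdin>", line 16, in <module>
cv2.error: OpenCV(4.12.0) /io/opencv/modules/imgproc/src/linefit.cpp:618: error: (-215:Assertion failed) npoints2 >= 0 || npoints3 >= 0 in function 'fitLine'
```

```bash
python3 - <<'E'
from h import *
import pickle
S=pickle.load(open("s0.pkl","rb"));s=S["top"];im=s["image"].astype(float)
q=[]
for u in list(range(291,308))+list(range(350,402)):
    r=im[190:206,u,0]/im[190:206,u,1]   # redness
    w=np.clip(r-1.42,0,None)*np.clip(im[190:206,u,0]-85,0,None)
    if w.sum()>0: q.append((u,(w*np.arange(190,206)).sum()/w.sum()))
q=np.array(q);print(q[::8].round(2).tolist())
W=np.array([onz(s,a,.035)[:2] for a in q],np.float32)
vx,vy,x0,y0=cv2.fitLine(W,cv2.DIST_HUBER,0,.001,.001).ravel();print("fence dir",np.degrees(np.arctan2(vx,vy)),x0,y0)
for a in(-2,-2.6,-3.2):
    c,d=np.cos(np.radians(a)),np.sin(np.radians(a));R=np.array([[c,-d],[d,c]])
    O=np.array([.5068,.1941])-R@[-.102,.0585]
    f=lambda P:((np.array(P)-O)@R*1000).round(1)
    print(a,"O",O.round(4),"plate",f([.471,.1966]),"jar",f([.5487,-.0125]),"vA",f([.4707,.0271]),"fence",f([x0,y0]))
for u in(295,360,395): print(u,[(v,*im[v,u].astype(int)) for v in range(191,204)])
st=observe();print(st["ee_rot"],st["eef_pos"])
E
```

```text
[[291.0, 194.42], [299.0, 194.51], [307.0, 194.71], [357.0, 196.14], [365.0, 196.45], [373.0, 196.74], [381.0, 196.95], [389.0, 197.09], [397.0, 197.38]]
fence dir 2.9190972 0.6036028 -0.10012079
-2 O [0.6067 0.1321] plate [-137.9   59.7] jar [ -52.9 -146.5] vA [-132.2 -109.7] fence [   5.  -232.2]
-2.6 O [0.606 0.131] plate [-137.9   59.4] jar [ -50.8 -146. ] vA [-130.5 -110. ] fence [   8. -231.]
-3.2 O [0.6054 0.13  ] plate [-137.9   59. ] jar [ -48.6 -145.4] vA [-128.7 -110.3] fence [  11.1 -229.9]
295 [(191, np.int64(154), np.int64(114), np.int64(60)), (192, np.int64(147), np.int64(102), np.int64(48)), (193, np.int64(138), np.int64(88), np.int64(37)), (194, np.int64(133), np.int64(83), np.int64(36)), (195, np.int64(134), np.int64(83), np.int64(37)), (196, np.int64(142), np.int64(88), np.int64(42)), (197, np.int64(87), np.int64(54), np.int64(27)), (198, np.int64(60), np.int64(41), np.int64(26)), (199, np.int64(70), np.int64(51), np.int64(30)), (200, np.int64(83), np.int64(61), np.int64(36)), (201, np.int64(85), np.int64(62), np.int64(38)), (202, np.int64(144), np.int64(108), np.i
[... 757 characters left out ...]
 np.int64(58)), (192, np.int64(151), np.int64(112), np.int64(59)), (193, np.int64(154), np.int64(114), np.int64(61)), (194, np.int64(158), np.int64(118), np.int64(61)), (195, np.int64(147), np.int64(109), np.int64(55)), (196, np.int64(138), np.int64(89), np.int64(39)), (197, np.int64(136), np.int64(84), np.int64(35)), (198, np.int64(142), np.int64(89), np.int64(38)), (199, np.int64(145), np.int64(91), np.int64(40)), (200, np.int64(90), np.int64(54), np.int64(21)), (201, np.int64(62), np.int64(41), np.int64(19)), (202, np.int64(72), np.int64(50), np.int64(28)), (203, np.int64(78), np.int64(54), np.int64(27))]
[-1.79942285e+02 -6.84409794e-03  1.60647122e+02] [0.20699381 0.58943098 0.24477883]
```

The rack yaw is about -2.8° and the origin about (0.606, 0.1305). The plate measures (-138, 59) in the rack frame, which agrees with the given (-138, 58), and the jar at (-50, -146) is consistent with a jar 3–4 mm from the fence. I'll raise the arm over the bottle and head for the plate with the gripper shut.

Call:
{"method": "move_arm", "body": {
  "increments": [
    [0,0,-45,0],
    [-30,-22,-60,0],
    [-64,-48,-60,0],
    [-98,-73,-60,0],
    [-132,-98,-60,0],
    [-166,-124,-60,0],
    [-200,-149,-60,0],
    [-234,-174,-60,0]
  ],
  "gripper": 0
}}

```text
time: 0.9
eef_pos: [0.3708, 0.3464, 0.3051]
ee_rot: [-180.0, -0.0, 160.7]
ft_force: [0.3, -0.1, 0.3]
grip_width: 0.0002
grip_force: 0.0
```

Call:
{"method": "move_arm", "body": {
  "increments": [
    [-34,-25,0,0],
    [-68,-51,0,0],
    [-102,-76,0,0],
    [-130,-98,0,0],
    [-145,-109,10,0],
    [-145,-109,30,0],
    [-145,-109,30,0]
  ]
}}

```text
time: 1.6
eef_pos: [0.47, 0.1962, 0.2732]
ee_rot: [-179.9, -0.2, 160.6]
ft_force: [-0.7, 0.0, 0.5]
grip_width: 0.0
grip_force: 0.0
```

Call:
{"method": "move_arm", "body": {
  "increments": [
    [0,0,20,0],
    [0,0,40,0],
    [0,0,55,0],
    [0,0,60,0],
    [0,0,64,0],
    [0,0,68,0],
    [0,0,70,0],
    [0,0,70,0]
  ]
}}

```text
time: 2.4
eef_pos: [0.4711, 0.1972, 0.2055]
ee_rot: [180.0, 0.0, 160.6]
ft_force: [-0.7, -0.6, 0.2]
grip_width: -0.0001
grip_force: 0.0
```

Call:
{"method": "move_arm", "body": {
  "increments": [
    [0,0,2,0],
    [0,0,4,0],
    [0,0,6,0],
    [0,0,8,0],
    [0,0,10,0],
    [0,0,12,0],
    [0,0,13,0],
    [0,0,13,0]
  ]
}}

```text
time: 3.2
eef_pos: [0.4706, 0.1969, 0.192]
ee_rot: [-180.0, -0.0, 160.6]
ft_force: [-0.0, -0.8, 0.6]
grip_width: 0.0005
grip_force: 0.0
```

```bash
python3 - <<'E'
from h import *
a=snapshot("scene")["image"][150:300,280:450]
print(observe()["ft_force"])
cv2.imwrite("pics/p1.png",cv2.resize(a,None,fx=4,fy=4,interpolation=cv2.INTER_CUBIC)[:,:,::-1])
E
```

```text
[-0.36988878 -0.33859054 -0.1513149 ]
```

View pics/p1.png

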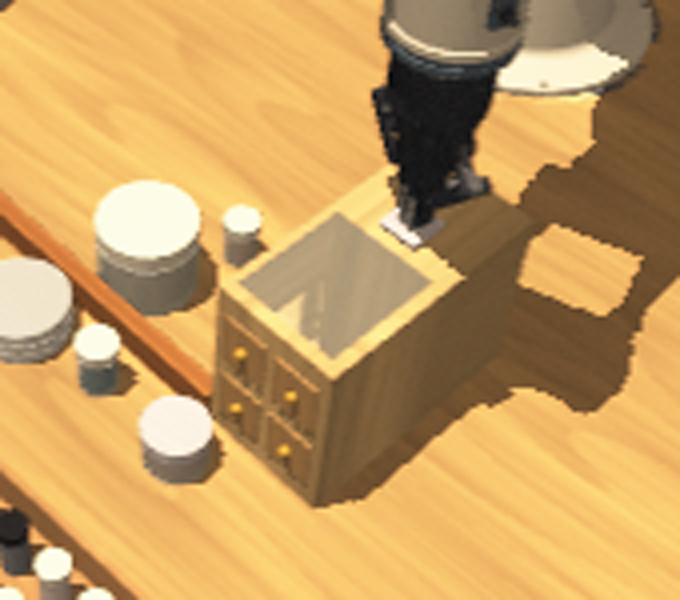

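The fingers stand on the plate at (410,228), which is now close to the case top. It stays where it is left, so it reads no force when holding still. I'll keep going until it stops.

Call:
{"method": "move_arm", "body": {
  "increments": [
    [0,0,1,0],
    [0,0,2,0],
    [0,0,3,0],
    [0,0,4,0]
  ]
}}

```text
time: 3.65
eef_pos: [0.4709, 0.1971, 0.1898]
ee_rot: [180.0, 0.0, 160.7]
ft_force: [-15.0, -3.6, 52.9]
grip_width: -0.0
grip_force: 26.7
```

The plate hit its stop at TCP z 0.190, as predicted. I'll lift off and move behind the jar.

Call:
{"method": "move_arm", "body": {
  "increments": [
    [0,0,-10,0],
    [0,0,-40,0],
    [-10,-16,-70,0],
    [-35,-56,-75,-0.03],
    [-60,-97,-75,-0.06],
    [-85,-137,-75,-0.09],
    [-110,-178,-75,-0.12],
    [-135,-218,-75,-0.149]
  ]
}}

```text
time: 4.45
eef_pos: [0.526, -0.0554, 0.2633]
ee_rot: [180.0, 0.0, 169.3]
ft_force: [0.6, 0.5, 0.2]
grip_width: -0.0001
grip_force: 0.0
```

```bash
python3 - <<'E'
from h import *
st=observe();print(st["eef_pos"],st["ee_rot"])
a=snapshot("scene")["image"][150:300,250:450]
b=snapshot("top")["image"][160:270,230:430]
f=lambda a:cv2.resize(a,(800,int(a.shape[0]*800/a.shape[1])),interpolation=cv2.INTER_CUBIC)[:,:,::-1]
cv2.imwrite("pics/p2.png",f(b))
E
```

```text
[ 0.52604509 -0.0553561   0.26330128] [1.79998550e+02 7.03238543e-03 1.69250012e+02]
```

View pics/p2.png

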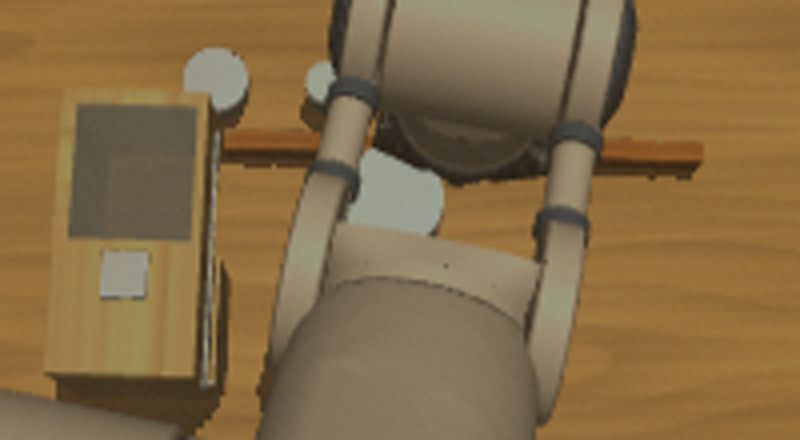

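The top view shows the hatch slid aside (its lower end at crop (218,320)), the plate low, and the jar lid at (400,190) still in place. I'll move behind the jar and open the fingers.

Call:
{"method": "move_arm", "body": {
  "increments": [
    [-15,-35,0,0],
    [-31,-71,0,0],
    [-31,-71,30,0],
    [-31,-71,70,0],
    [-31,-71,110,0],
    [-31,-71,150,0],
    [-31,-71,170,0],
    [-31,-71,170,0]
  ],
  "gripper": 1
}}

```text
time: 5.35
eef_pos: [0.5415, -0.128, 0.0907]
ee_rot: [180.0, -0.3, 169.2]
ft_force: [0.5, 0.5, 0.6]
grip_width: 0.0852
grip_force: 0.0
```

```bash
python3 - <<'E'
from h import *
st=observe();print(st["eef_pos"],st["ee_rot"],st["joints"])
s=snapshot("scene");a=s["image"][50:290,200:440]
e=st["eef_pos"]
for z in(0,.06,.12,.2,.3): print(z,((proj(s,e+[0,0,z])-[200,50])*2.5).round())
for q in([-.05,0,0],): 
  e_x=np.array([.9988,-.0488,0]);e_y=np.array([.0488,.9988,0])
cv2.imwrite("pics/p3.png",cv2.resize(a,None,fx=2.5,fy=2.5,interpolation=cv2.INTER_CUBIC)[:,:,::-1])
E
```

```text
[ 0.54148406 -0.12796017  0.09068136] [179.9539122   -0.29298542 169.18736171] [-1.94459701e+01  3.43127577e+01  9.57290067e+01  2.06217122e-03
  5.02548195e+01 -9.86345366e+01]
0 [238. 336.]
0.06 [236. 305.]
0.12 [235. 271.]
0.2 [232. 223.]
0.3 [228. 156.]
```

View pics/p3.png

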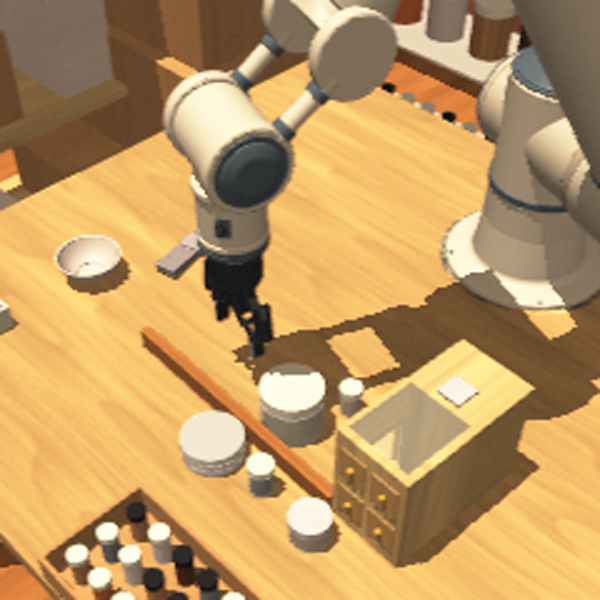

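The open gripper is 12 mm behind the jar, with the jar lid at (292,385) undisturbed and vial_a at (350,393). The wrist cylinder starts about 0.15 m above the TCP. I'll reduce the yaw bias to 4°, shift 5 mm off the fence and go down.

Call:
{"method": "move_arm", "body": {
  "increments": [
    [2,0,15,-0.03],
    [5,-1,35,-0.07],
    [5,-1,50,-0.07],
    [5,-1,58,-0.07],
    [5,-1,61,-0.07],
    [5,-1,61,-0.07]
  ]
}}

```text
time: 6.0
eef_pos: [0.5393, -0.1296, 0.0337]
ee_rot: [-179.9, 0.1, 173.2]
ft_force: [-1.0, -3.9, 4.1]
grip_width: 0.0853
grip_force: 2.7
```

```bash
cat >> h.py <<'E'
def state():
    a=np.radians(-2.8);R=np.array([[np.cos(a),-np.sin(a)],[np.sin(a),np.cos(a)]])
    st=observe(); print(st["time"],"rack TCP",((st["eef_pos"][:2]-[.606,.1305])@R*1000).round(1),"z",st["eef_pos"][2].round(4),st["ee_rot"].round(2),"F",(st["ft_force"][:2]@R).round(1),st["ft_force"][2].round(1))
    f=lambda P:((np.array(P)-[.606,.1305])@R*1000).round(1)
    return R,f
def jar(s):
    K,R,t=cam(s)
    hsv=cv2.cvtColor(s["image"],cv2.COLOR_RGB2HSV); w=((hsv[:,:,1]<70)&(hsv[:,:,2]>110)).astype(np.uint8)
    n,l,st,ce=cv2.connectedComponentsWithStats(w); return [(st[i].tolist(),ce[i].round(1).tolist()) for i in range(1,n) if st[i][4]>150]
E
python3 - <<'E'
from h import *
R,f=state(); s=snapshot("top"); print([j for j in jar(s) if 230<j[1][0]<420 and 160<j[1][1]<270])
E
```

```text
6.0 rack TCP [ -54. -263.] z 0.0337 [-1.7995e+02  1.4000e-01  1.7319e+02] F [-0.8 -4. ] 4.1
[([251, 168, 73, 45, 1546], [288.2, 189.4]), ([327, 168, 19, 14, 159], [336.6, 173.5]), ([354, 174, 37, 21, 407], [372.5, 184.2]), ([320, 190, 91, 52, 2103], [365.8, 215.6])]
```

```bash
python3 - <<'E'
from h import *
s=snapshot("scene");a=s["image"][150:250,260:400]
cv2.imwrite("pics/p4.png",cv2.resize(a,None,fx=5,fy=5,interpolation=cv2.INTER_CUBIC)[:,:,::-1]);state()
E
```

```text
6.1 rack TCP [ -54. -263.] z 0.0337 [-1.7995e+02  1.4000e-01  1.7318e+02] F [ 0.  -3.6] 4.2
```

View pics/p4.png

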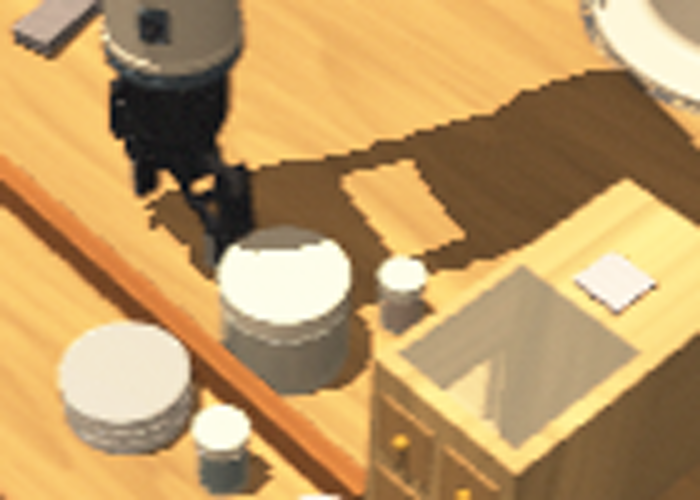

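The leading knuckle, at (245,195), rests on the rear rim of the jar's lid at (285,235), because it reaches wider than the finger back. I'll back off right away and go lower, so the knuckle meets the jar's side.

Call:
{"method": "move_arm", "body": {
  "increments": [
    [0,-5,-2,0],
    [-1,-10,-2,0],
    [-1,-15,-2,0],
    [-1,-20,-2,0],
    [-1,-20,-2,0]
  ]
}}

```text
time: 6.6
eef_pos: [0.5366, -0.1497, 0.0342]
ee_rot: [-180.0, -0.0, 173.2]
ft_force: [-0.0, -0.4, -0.1]
grip_width: 0.0856
grip_force: 0.0
```

```bash
python3 - <<'E'
from h import *
state()
s=snapshot("scene");cv2.imwrite("pics/p5.png",cv2.resize(s["image"][150:250,260:400],None,fx=5,fy=5,interpolation=cv2.INTER_CUBIC)[:,:,::-1])
E
```

```text
6.6 rack TCP [ -55.6 -283.2] z 0.0342 [-180.     -0.    173.15] F [ 0.  -0.4] -0.1
```

View pics/p5.png

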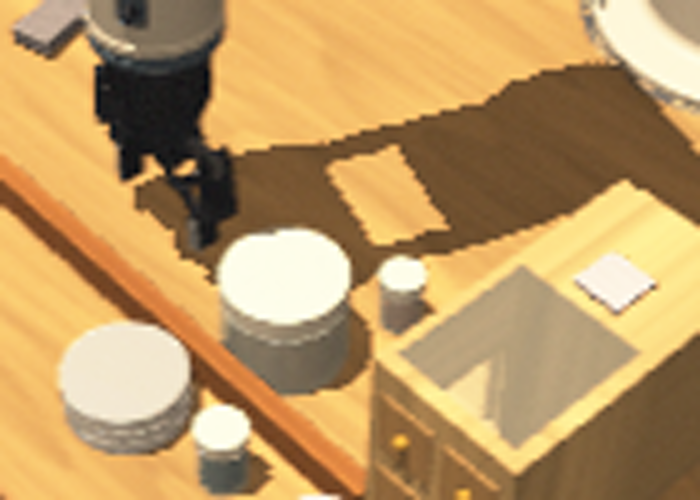

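The jar is undisturbed and upright, with its lid at (285,275). Next I go down 25 mm and advance slowly to contact.

Call:
{"method": "move_arm", "body": {
  "increments": [
    [0,0,10,0],
    [0,0,20,0],
    [0,0,25,0],
    [0,5,25,0],
    [1,10,25,0],
    [1,13,25,0],
    [1,16,25,0],
    [1,16,25,0]
  ]
}}

```text
time: 7.45
eef_pos: [0.5378, -0.1325, 0.0095]
ee_rot: [-180.0, 0.0, 173.2]
ft_force: [0.0, -0.5, 0.2]
grip_width: 0.0853
grip_force: 0.0
```

```bash
python3 - <<'E'
from h import *
state()
E
```

```text
7.45 rack TCP [ -55.3 -266.1] z 0.0095 [-1.7999e+02  2.0000e-02  1.7322e+02] F [ 0.  -0.5] 0.2
```

Call:
{"method": "move_arm", "body": {
  "increments": [
    [0,2,0,0],
    [0,4,0,0],
    [0,7,0,0],
    [-1,10,0,0],
    [-2,14,0,0],
    [-3,18,0,0],
    [-3,22,0,0],
    [-4,26,0,0]
  ]
}}

```text
time: 8.25
eef_pos: [0.5445, -0.1071, 0.0092]
ee_rot: [180.0, -0.0, 173.2]
ft_force: [-1.6, -3.1, 0.8]
grip_width: 0.0854
grip_force: 0.0
```

```bash
python3 - <<'E'
from h import *
R,f=state()
s=snapshot("scene");a=s["image"][150:250,260:400]
hsv=cv2.cvtColor(s["image"],cv2.COLOR_RGB2HSV)
w=((hsv[:,:,1]<70)&(hsv[:,:,2]>200)).astype(np.uint8)
n,l,st,ce=cv2.connectedComponentsWithStats(w)
for i in range(1,n):
    if st[i][4]>100 and 260<ce[i][0]<400 and 150<ce[i][1]<270: print(st[i],ce[i].round(1),f(onz(s,ce[i],.08)[:2]))
cv2.imwrite("pics/p6.png",cv2.resize(a,None,fx=5,fy=5,interpolation=cv2.INTER_CUBIC)[:,:,::-1])
E
```

```text
8.25 rack TCP [ -49.9 -240.4] z 0.0092 [ 1.800e+02 -3.000e-02  1.732e+02] F [-1.5 -3.1] 0.8
[378 135  49  38 577] [397.  158.5] [-444.8 -117.1]
[375 200  16  12 104] [382.5 205.7] [-214.1    9.9]
[308 202  27  18 359] [321.  210.6] [ -41.9 -113.5]
[272 215  26  20 409] [284.4 224.1] [  87.3 -149.7]
[315 249  18  15 218] [323.5 256. ] [76.9 27.9]
```

View pics/p6.png

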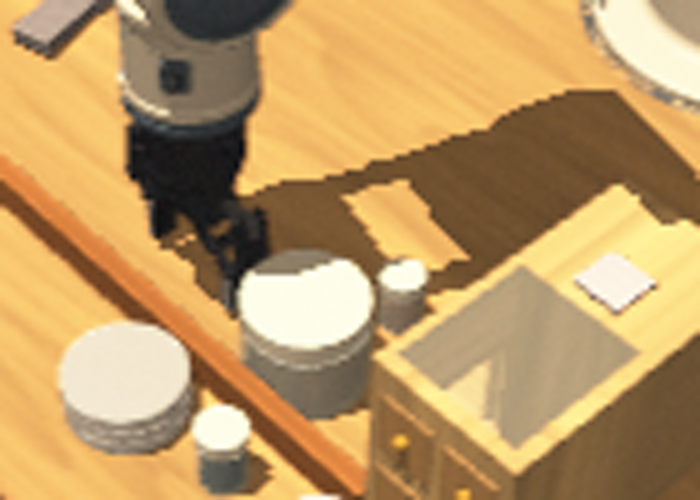

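The jar is upright and against the fence, with its lid at (307,298), and the push force is about 3 N. I'll keep pushing along the fence at 60 mm/s.

Call:
{"method": "move_arm", "body": {
  "increments": [
    [0,5,0,0],
    [1,11,0,0],
    [1,17,0,0],
    [2,23,0,0],
    [2,29,0,0],
    [2,35,0,0],
    [3,41,0,0],
    [3,47,0,0]
  ]
}}

```text
time: 9.1
eef_pos: [0.5471, -0.06, 0.0092]
ee_rot: [180.0, -0.0, 173.2]
ft_force: [-1.6, -1.7, -0.8]
grip_width: 0.0852
grip_force: 0.0
```

```bash
python3 - <<'E'
from h import *
state()
E
```

```text
9.1 rack TCP [ -49.5 -193.1] z 0.0092 [ 1.8000e+02 -1.0000e-02  1.7319e+02] F [-1.5 -1.8] -0.8
```

Call:
{"method": "move_arm", "body": {
  "increments": [
    [0,6,0,0],
    [1,12,0,0],
    [1,18,0,0],
    [2,24,0,0],
    [2,30,0,0],
    [2,36,0,0],
    [3,42,0,0],
    [3,48,0,0]
  ]
}}

```text
time: 9.9
eef_pos: [0.5498, -0.012, 0.0093]
ee_rot: [-180.0, -0.0, 173.2]
ft_force: [-2.5, -4.6, 1.0]
grip_width: 0.085
grip_force: 0.0
```

```bash
python3 - <<'E'
from h import *
state()
s=snapshot("scene");cv2.imwrite("pics/p7.png",cv2.resize(s["image"][150:270,260:420],None,fx=5,fy=5,interpolation=cv2.INTER_CUBIC)[:,:,::-1])
E
```

```text
9.9 rack TCP [ -49.2 -145.1] z 0.0093 [-1.800e+02 -1.000e-02  1.732e+02] F [-2.2 -4.7] 1.0
```

View pics/p7.png

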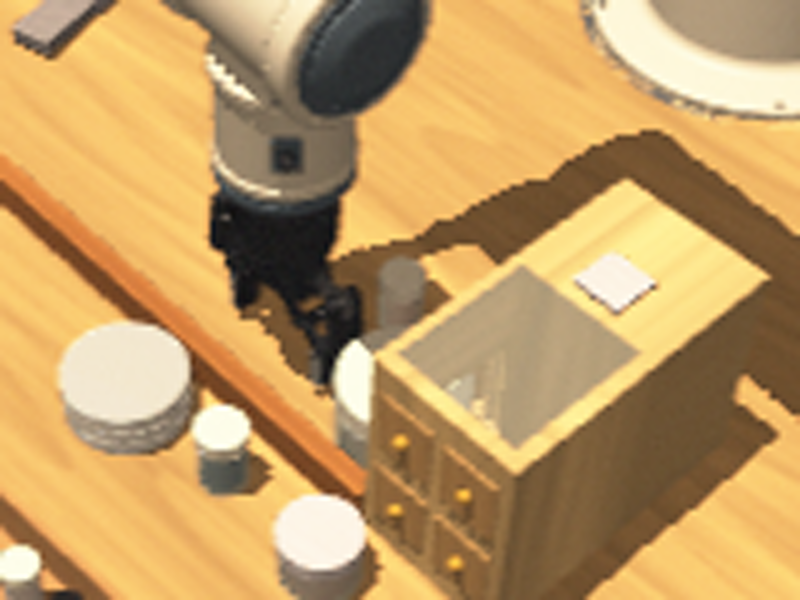

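The jar is entering the opening, upright and against the fence, with its lid edge at (355,380). Before the last stretch I'll check the wrist's height over the case.

```bash
python3 - <<'E'
from h import *
s=snapshot("scene");e=observe()["eef_pos"]
for dy in(.06,.08,.1):
    for z in(.16,.2,.24,.28,.32): print(dy,z,((proj(s,[e[0]+dy*.05,e[1]+dy,z])-[260,150])*5).round(),end=" ")
    print()
print("axis")
for z in(.13,.15,.17,.19,.21):print(z,((proj(s,[e[0]+.05,e[1],z])-[260,150])*5).round(),((proj(s,[e[0],e[1]+.05,z])-[260,150])*5).round())
E
```

```text
0.06 0.16 [345. 239.] 0.06 0.2 [346. 195.] 0.06 0.24 [348. 148.] 0.06 0.28 [350.  99.] 0.06 0.32 [352.  47.] 
0.08 0.16 [366. 256.] 0.08 0.2 [369. 212.] 0.08 0.24 [371. 165.] 0.08 0.28 [374. 116.] 0.08 0.32 [376.  64.] 
0.1 0.16 [388. 274.] 0.1 0.2 [391. 229.] 0.1 0.24 [394. 183.] 0.1 0.28 [398. 134.] 0.1 0.32 [401.  82.] 
axis
0.13 [227. 260.] [336. 261.]
0.15 [227. 239.] [336. 240.]
0.17 [226. 217.] [337. 218.]
0.19 [226. 195.] [338. 196.]
0.21 [225. 173.] [339. 173.]
```

Clearances are fine: the wrist disc is at z ≈ 0.27, and the flange and body stay in front of the case.

Call:
{"method": "move_arm", "body": {
  "increments": [
    [0,6,0,0],
    [1,12,0,0],
    [1,18,0,0],
    [2,24,0,0],
    [2,30,0,0],
    [2,36,0,0],
    [3,42,0,0],
    [3,48,0,0]
  ]
}}

```text
time: 10.8
eef_pos: [0.5526, 0.036, 0.0093]
ee_rot: [-180.0, -0.0, 173.2]
ft_force: [-2.3, -4.0, 2.7]
grip_width: 0.0856
grip_force: 0.0
```

Call:
{"method": "move_arm", "body": {
  "increments": [
    [0,5,0,0],
    [1,10,0,0],
    [1,15,0,0],
    [1,19,0,0],
    [2,23,0,0],
    [2,27,0,0],
    [2,29,0,0],
    [2,29,0,0]
  ]
}}

```text
time: 11.6
eef_pos: [0.554, 0.0642, 0.0092]
ee_rot: [-180.0, -0.0, 173.2]
ft_force: [-1.4, -10.3, -1.9]
grip_width: 0.0857
grip_force: 0.0
```

```bash
python3 - <<'E'
from h import *
state()
s=snapshot("scene");t=snapshot("top")
g=lambda a:cv2.resize(a,(500,400),interpolation=cv2.INTER_CUBIC)
A=cv2.resize(s["image"][170:270,300:425],(500,400),interpolation=cv2.INTER_CUBIC)
B=cv2.resize(t["image"][170:270,232:307],(300,400),interpolation=cv2.INTER_CUBIC)
cv2.imwrite("pics/p8.png",np.hstack([A,B])[:,:,::-1])
E
```

```text
11.6 rack TCP [-48.7 -68.8] z 0.0092 [-1.7996e+02 -1.0000e-02  1.7321e+02] F [ -0.9 -10.3] -1.9
```

View pics/p8.png

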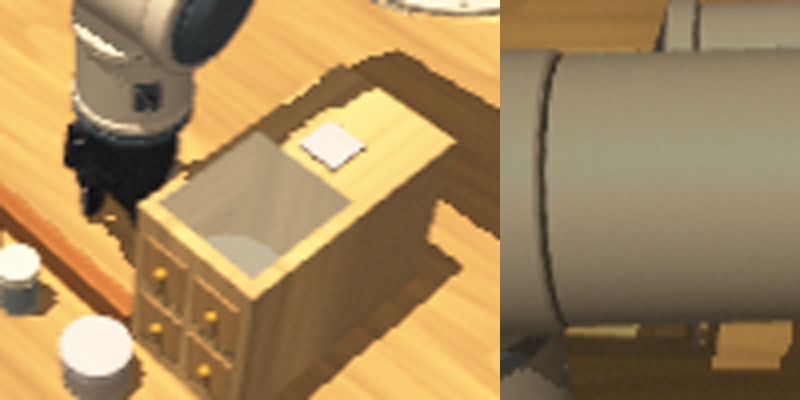

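The jar's lid shows under the clear roof at (240,250), and the force has risen to 10 N. I'll work out the jar's depth from the lid's visible edge.

```bash
python3 - <<'E'
from h import *
R,f=state(); s=snapshot("scene"); im=s["image"].astype(int)
# lid edge: along vertical scanlines in the roof, brightness jump
for u in(353,355,357,359,361,363,365):
    col=im[222:240,u].sum(1); d=np.diff(col); k=int(d.argmax()); v=222+k+.5
    P=onz(s,(u,v),.08)[:2]; q=f(P); r=46**2-(q[0]+46)**2
    print(u,v,d[k],"edge rack",q,"-> centre y if rear arc",(q[1]+np.sqrt(max(r,0))).round(1),"col",col.tolist())
E
```

```text
11.7 rack TCP [-48.7 -68.8] z 0.0092 [-1.7997e+02 -1.0000e-02  1.7319e+02] F [-0.9 -9.6] -1.0
353 228.5 89 edge rack [-66.8  12.7] -> centre y if rear arc 53.7 col [469, 456, 454, 443, 451, 441, 451, 540, 532, 536, 610, 618, 608, 614, 559, 420, 344, 352]
355 228.5 72 edge rack [-71.7  17. ] -> centre y if rear arc 55.2 col [456, 445, 446, 449, 442, 442, 461, 533, 529, 536, 536, 557, 615, 624, 630, 625, 526, 373]
357 234.5 54 edge rack [-58.7  38.3] -> centre y if rear arc 82.5 col [447, 426, 449, 450, 443, 451, 482, 534, 530, 531, 532, 533, 534, 588, 625, 624, 610, 575]
359 228.5 76 edge rack [-81.3  25.6] -> centre y if rear arc 55.1 col [454, 451, 448, 455, 456, 457, 462, 538, 535, 538, 532, 536, 538, 537, 554, 599, 607, 618]
361 228.5 54 edge rack [-86.1  29.9] -> centre y if rear arc 52.4 col [462, 458, 456, 455, 464, 452, 454, 508, 531, 531, 533, 532, 533, 535, 533, 538, 576, 611]
363 229.5 72 edge rack [-87.9  37.1] -> centre y if rear arc 56.1 col [449, 455, 453, 447, 449, 448, 451, 457, 529, 533, 535, 536, 535, 534, 535, 533, 535, 559]
365 230.5 67 edge rack [-89.7  44.2] -> centre y if rear arc 58.6 col [449, 446, 446, 451, 444, 454, 450, 449, 463, 530, 532, 534, 534, 535, 534, 547, 604, 616]
```

The jar's centre is at rack y ≈ 55, so its rear is about 9 mm inside and it is almost at the back wall. I'll retreat.

Call:
{"method": "move_arm", "body": {
  "increments": [
    [0,-4,0,0],
    [-1,-12,0,0],
    [-1,-22,0,0],
    [-2,-34,0,0],
    [-3,-48,0,0],
    [-4,-64,0,0],
    [-6,-80,0,0],
    [-6,-92,0,0]
  ]
}}

```text
time: 12.55
eef_pos: [0.5493, -0.0294, 0.0093]
ee_rot: [-180.0, 0.0, 173.1]
ft_force: [-0.1, 0.3, -0.3]
grip_width: 0.0855
grip_force: 0.0
```

Call:
{"method": "move_arm", "body": {
  "increments": [
    [-1,-15,-15,0],
    [-2,-30,-45,0],
    [-3,-50,-85,0],
    [-5,-75,-125,0],
    [-7,-100,-165,0],
    [-8,-125,-190,0],
    [-8,-140,-200,0],
    [-8,-140,-200,0]
  ]
}}

```text
time: 13.35
eef_pos: [0.5406, -0.1697, 0.2102]
ee_rot: [-180.0, 0.1, 173.1]
ft_force: [-0.3, -0.2, 0.1]
grip_width: 0.0854
grip_force: 0.0
```

```bash
python3 - <<'E'
from h import *
R,f=state()
s=snapshot("scene");t=snapshot("top");im=s["image"].astype(int)
for u in(353,355,359,363):
    d=np.diff(im[222:232,u].sum(1)); v=222+int(d.argmax())+.5; q=f(onz(s,(u,v),.08)[:2]); print(q,(q[1]+np.sqrt(max(46**2-(q[0]+46)**2,0))).round(1))
A=cv2.resize(s["image"][165:285,270:420],(400,320),interpolation=cv2.INTER_CUBIC)
B=cv2.resize(t["image"][160:280,230:380],(400,320),interpolation=cv2.INTER_CUBIC)
cv2.imwrite("pics/p9.png",np.hstack([A,B])[:,:,::-1])
E
```

```text
13.35 rack TCP [ -50.6 -303. ] z 0.2102 [-1.7995e+02  1.2000e-01  1.7307e+02] F [-0.3 -0.2] 0.1
[-78.9   1. ] 33.1
[-89.9  -0.5] 13.2
[-81.3  25.6] 55.1
[-87.9  37.1] 56.1
```

View pics/p9.png

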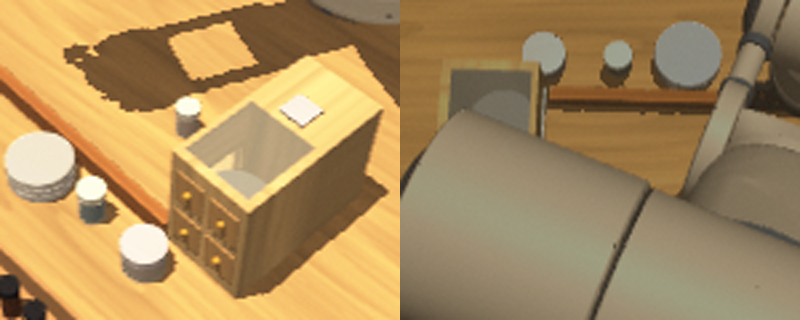

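The jar is inside under the roof, with its lid at crop (240,185) in the scene view and its left edge at (470,110) in the top view. Vials, pot and dishes are unmoved and the plate is down. I'll cross-check the depth from the top view and hand in.

```bash
python3 - <<'E'
from h import *
R,f=state(); t=snapshot("top"); im=t["image"].astype(int)
for v in(198,200):
    r=im[v,246:286].sum(1); k=int(np.diff(r[4:16]).argmax())+4; q=f(onz(t,(246+k+.5,v),.08)[:2]); print(v,q,"centre y",(q[1]-np.sqrt(max(46**2-(q[0]+46)**2,0))).round(1),r.tolist())
E
```

```text
13.45 rack TCP [ -51.5 -300.6] z 0.2082 [ 1.7996e+02 -9.0000e-02  1.7315e+02] F [-0.4 -0.5] 0.1
198 [-18.3  87.7] centre y 51.0 [383, 386, 298, 259, 255, 252, 247, 253, 252, 247, 259, 264, 269, 314, 323, 320, 321, 321, 324, 322, 324, 318, 320, 324, 321, 318, 320, 318, 318, 324, 320, 322, 318, 365, 368, 256, 168, 312, 311, 166]
200 [-25.4  94.1] centre y 53.0 [380, 381, 292, 256, 254, 256, 261, 250, 255, 251, 235, 297, 321, 323, 323, 320, 319, 321, 322, 325, 316, 320, 324, 318, 323, 321, 321, 320, 320, 315, 315, 324, 335, 365, 364, 198, 181, 298, 242, 179]
```

Both views put the jar's centre at rack y ≈ 51–56, so its rear is 5–10 mm inside the front.

```bash
python3 -c "
from workcell import *
print(finish_job())"
```

```text
the job is handed in; nothing more can be done
None
```

The plate is pressed fully down and the hatch left open; the jar stands upright with its rear about 5–10 mm inside the case front, nothing else looked disturbed, and the job is handed in. On the first approach, a gripper knuckle briefly rested on the jar's lid at about 4 N without visibly moving it.

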